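# Rock-test the tins and stock the display

## Robot

A 7-joint arm with a two-finger parallel gripper is mounted at the origin on the work surface. World frame = base frame: x ahead of the robot, y to its left, z up, the work surface at z = 0. Lengths are in m, angles in rad, forces in N, time in s.
With the tool pointing down it reaches from about 0.4 to 0.9 m from the base axis. Payload 5.6 kg.
Tool frame: the origin (TCP) lies midway between the tips of the shut fingers; the grasp point (between the pads) lies 19 mm behind it; y points along the fingers, z is the direction in which the jaws open and shut, and the axes are right-handed (so a half turn about y gives the same grasp; the last joint's range is limited). The gripper opens to 92 mm and grips with 3 to 60 N. Pads are 20 mm wide; open, the fingers measure 128 mm over their backs; the gripper's body (75 mm by 189 mm) begins 69 mm behind the grasp point.
Start: joints at [-1.262, 0.468, -0.012, 1.603, 0.006, 1.071, -0.056], TCP at [0.224, 0.61, 0.176] pointing down, gripper open.
Joint ranges: [-2.53, 2.53], [-0.31, 2.02], [-1.57, 1.55], [0.28, 2.44], [-1.29, 4.43], [0.15, 1.84], [-2.92, 2.92]. Speed limits (rad/s): [2.57, 2.57, 3.14, 3.14, 3.14, 3.14, 3.14].

## Interface

Orientations are given as a 3x3 rotation matrix whose columns are the frame's x, y, z axes.
In Python, from station import env, effector, solver, viewer, workorder, search_frame, tip_of gives the robot as it stands. Calls block until the motion is done:
- env.reach(position, orientation): joint-space move of the TCP to a pose.
- env.movel(position, frame=None, rate=0.15): straight line of the TCP; frame=None keeps the orientation; rate is the mean speed in m/s.
- env.goto_joints(angles): joint-space move.
- effector.release() and effector.grasp(squeeze=None): open the fingers fully, or close them until they stop; squeeze is the grip in N (None keeps the last).
- env.pause(seconds).
- solver.inverse_kinematics(position, orientation): joint angles nearest the present ones, or None.
- env.sense(): the state.
- viewer.read_camera(name): name is "side" or "top" or "wrist"; returns (picture, depth): 384x512x3 uint8, red, green, blue; 384x512 float32, m along the optical axis (not along the pixel's ray), 0 where there is no reading.
- viewer.camera_info(name): a dict with "intrinsics" (3x3 intrinsics, pixels), "eye" and "rotation" of the camera in the world; the wrist camera has in their place "T_tool_cam" (4x4, takes a point from camera to tool coordinates, whose origin is the TCP and whose axes are the tool frame's). Camera axes: x right, y up, looking along -z (the intrinsics and any distortion apply to the point x, -y, -z); pixel columns grow to the right and rows downward; lengths in m; the calibration is good to about 2 mm. The wrist camera is an equidistant fisheye: a pixel r from the principal point sees the ray r / f radians off the axis. A picture is of the moment at which its call begins: read the wrist's pose just before it. camera_info takes no time and is no camera call.
A pose or a line that the arm cannot do raises env.PlanningError and nothing moves.
- workorder.finish_job(): hands the job in, once; it reports no verdict.
Trained networks look in the newest picture that a camera, given by its name, has taken for a name from the list of things; names that differ only in an ending like _2 or _b are one class to them, and where a whole thing is asked for, a point or a joint stands for the part that bears it (a point fixed in the world has none). Each returns a list of dicts, best first, with "score" (0 to 1); they miss things now and then, are a little off and sometimes report something else, mostly with a low value. They report only what shows in the picture. A call takes as long as a camera call. They do not tell look-alikes from the thing itself.
- search_frame(camera, name): "at" ([x, y, z] in m, in world coordinates, good to about 4 mm: the middle of the surface that is visible of it).
- tip_of(camera, name): "at" ([x, y, z] in m, in world coordinates, good to about 4 mm: a listed point, or the origin of a listed thing).
The state is a dict: "t": time; "joint_positions": joint angles; "joint_velocities": joint speeds; "tau": joint torques, N m; "ee_pos": TCP position; "tcp_rot": TCP orientation; "wrist_force": force on the tool from outside, world axes, zero at the start; "moment": the same for the moment, N m; "gripper_width": finger opening in m.
Only numpy, scipy, OpenCV 4.12 (cv2) and the standard library are available. Lean on these libraries where they do the work, as an engineer would, in place of code of your own. Each camera call takes 0.05 s, during which the arm holds its last target.

## Task

Three look-alike flat tins of clipper blades, just in for sale, stand on the rubber mat and one of them has a bent base: press down on the tins at one end until you find the one that rocks under your finger. Put the two steady tins in the two empty places on the sloping display, one on each black pad, lengthways up the slope, holding each until it lies flat on the board. Leave the tin that rocks standing where it is on the mat, do not drop any tin, and leave the other things on the counter undisturbed.

Things in the scene. Friction and masses are not known exactly. Their poses are not given: they have to be found in the camera images.
- tin_a_center (a point): look-alike flat tin (aluminium, dark blue slip lid with a cream border): 120 mm long (its x), 62 wide (its y), 28 high, 135-210 g. Point: its centre, 14 mm up; z up. Any of the three may be the bent one. It too stands level on the crease across the middle of its base, but 1 N on top, 40-55 mm along x from its centre, tips that end down 2-4 mm (3.7 deg); let go, it comes back. A steady tin does not give
- tin_b_center (a point): look-alike flat tin (aluminium, dark blue slip lid with a cream border): 120 mm long (its x), 62 wide (its y), 28 high, 135-210 g. Point: its centre, 14 mm up; z up. Any of the three may be the bent one. It too stands level on the crease across the middle of its base, but 1 N on top, 40-55 mm along x from its centre, tips that end down 2-4 mm (3.7 deg); let go, it comes back. A steady tin does not give
- tin_c_center (a point): look-alike flat tin (aluminium, dark blue slip lid with a cream border): 120 mm long (its x), 62 wide (its y), 28 high, 135-210 g. Point: its centre, 14 mm up; z up. Any of the three may be the bent one. It too stands level on the crease across the middle of its base, but 1 N on top, 40-55 mm along x from its centre, tips that end down 2-4 mm (3.7 deg); let go, it comes back. A steady tin does not give
- mat: the black rubber mat the three tins stand on side by side, lengthways to and from the robot, 260 mm (its x) by 420 mm (its y), 4 mm thick, fixed; origin at the centre of its underside on the counter
- display: the fixed wooden counter display, 145 by 196 mm, 88 mm high: a board, 150 mm up the slope by 196 mm wide, sloping 25 degrees, with a lip 6 mm high (square to the board) along its low edge, which is on its -x side, towards the robot. Origin at the centre of its underside, z up. Two bare black pads (66 by 126 mm) side by side, 112 mm apart, mark the two empty places
- place_left (a point): the left (display's +y) place on the sloping board, over a black pad: where the centre of a tin is when it lies base-down, flat on the board, its length up the slope and its lower end against the lip. Axes are the board's: x up the slope, y level along the board, z square out of the board. The board's face is 14 mm from this point along -z, the lip's inner face 60.5 mm along -x
- place_right (a point): the right (display's -y) place on the sloping board, over a black pad: where the centre of a tin is when it lies base-down, flat on the board, its length up the slope and its lower end against the lip. Axes are the board's: x up the slope, y level along the board, z square out of the board. The board's face is 14 mm from this point along -z, the lip's inner face 60.5 mm along -x
- bowl_center (a point): an empty steel shaving bowl, 110 mm across, 65 mm high, loose, standing on the other side of the mat from the display; point half-way up on its axis. Not to be disturbed
- spray_center (a point): an amber spray bottle with a black head, 62 mm in diameter, 160 mm high, loose, standing beyond the mat; point 80 mm up on its axis. Not to be disturbed
- clipper_center (a point): a black and steel cordless hair clipper lying beyond the mat, about 165 (its x) by 50 by 38 mm, loose; point 19 mm up near its middle. Not to be disturbed
There are look-alikes about, which are no part of the job. What is shaped like the part that bears tin_c_center but purple is not meant. Leave any turquoise look-alike of the part that bears tin_a_center alone.

How it is judged:
By the outcome, as a careful person would: the job done as asked, in the order asked, and still so for the second after the job is handed in, with the robot touching nothing.
It also fails if it takes over 72 s, if anything falls off the work surface, if the arm or the gripper's body presses on something with over 40 N, if the wrist force passes 120 N, or if a joint passes its speed limit or range.

## Working session

There is one attempt and no reset: what is moved stays moved. The work goes in short steps, each a Python script; the robot and the scene stay as the last script left them, time stands still between calls to the robot, and variables do not carry over. Pictures are saved under pics/ and viewed, and the job is handed in when it is done.

```bash
ls; mkdir -p pics
python3 - <<'E'
from station import env, effector, solver, viewer, workorder, search_frame, tip_of
import cv2, numpy as np
s=env.sense(); print(s['t'],s['ee_pos'],s['tcp_rot'],s['wrist_force'],s['gripper_width'])
for c in ['top','side']:
    p,d=viewer.read_camera(c); cv2.imwrite(f'pics/{c}0.png',p[:,:,::-1]); np.save(f'pics/{c}0d.npy',d)
    i=viewer.camera_info(c); print(c,i)
    for n in (['tin_a_center','mat','display','place_left','place_right','bowl_center','spray_center','clipper_center'] if c=='top' else ['tin_a_center','display','place_left']):
        print(n,[(np.round(r['at'],3).tolist(),round(r['score'],2)) for r in tip_of(c,n)])
print(viewer.camera_info('wrist'))
print(env.sense()['t'])
E
```

```text
pics
0.0 [0.22383416 0.60957325 0.17496713] [[ 9.38731751e-01 -4.44400893e-04  3.44648374e-01]
 [-3.44648628e-01 -1.64458764e-03  9.38730323e-01]
 [ 1.49631861e-04 -9.99998549e-01 -1.69698879e-03]] [-0.69806872  0.69279307 -0.14217841] 0.09194129534576911
top {'intrinsics': array([[481.58789505,   0.        , 255.3755522 ],
       [  0.        , 481.58789505, 187.58265523],
       [  0.        ,   0.        ,   1.        ]]), 'eye': array([ 0.42223778, -0.01700619,  1.28752429]), 'rotation': array([[-0.00961106,  0.99461395, -0.10320232],
       [-0.99992966, -0.01027676, -0.0059207 ],
       [-0.0069494 ,  0.10313816,  0.99464276]])}
tin_a_center [([0.594, -0.134, 0.019], 0.73), ([0.552, -0.008, -0.004], 0.68), ([0.319, -0.183, 0.016], 0.66)]
mat [([0.551, -0.007, -0.0], 0.83)]
display [([0.561, 0.337, 0.0], 0.75), ([0.758, -0.108, 0.019], 0.58)]
place_left [([0.54, 0.391, 0.064], 0.56)]
place_right [([0.563, 0.284, 0.064], 0.75)]
bowl_center [([0.582, -0.347, 0.033], 0.77)]
spray_center [([0.772, 0.066, 0.082], 0.61), ([0.561, 0.338, 0.002], 0.19)]
clipper_center [([0.758, -0.108, 
[... 391 characters left out ...]
1713077]])}
tin_a_center [([0.313, -0.183, 0.014], 0.98), ([0.588, -0.129, 0.02], 0.9)]
display [([0.566, 0.337, 0.001], 0.94)]
place_left [([0.544, 0.395, 0.061], 0.6)]
{'intrinsics': array([[297.31863964,   0.        , 251.69369056],
       [  0.        , 297.31863964, 191.82266717],
       [  0.        ,   0.        ,   1.        ]]), 'T_tool_cam': array([[ 2.59900081e-04, -9.57370402e-01, -2.88863022e-01,
        -8.20765960e-02],
       [ 6.20587341e-04,  2.88863131e-01, -9.57370204e-01,
        -2.09564208e-01],
       [ 9.99999774e-01,  6.95558589e-05,  6.69207504e-04,
         4.32960327e-04],
       [ 0.00000000e+00,  0.00000000e+00,  0.00000000e+00,
         1.00000000e+00]])}
0.65
```

View pics/top0.png

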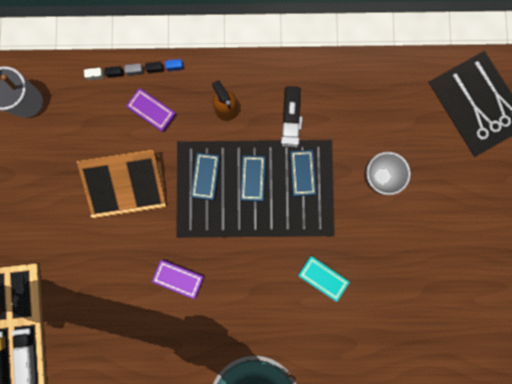

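View pics/side0.png

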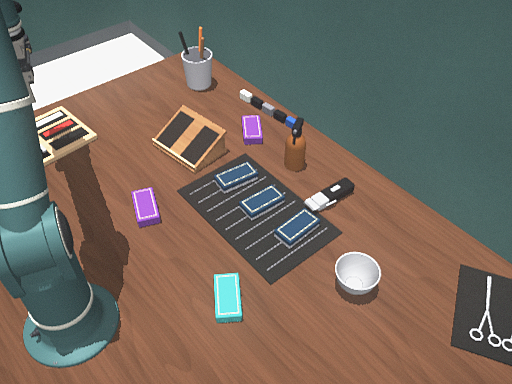

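The top view shows three dark-blue tins on the mat at about (206,176), (253,178) and (303,172). The display pads are at (102,188) and (145,182). The purple and turquoise boxes off the mat are decoys. Next I'll measure poses from the saved picture and depth.

```bash
cat > meas.py <<'E'
import cv2, numpy as np
from station import viewer
def cloud(cam,d):
    i=viewer.camera_info(cam); K=i['intrinsics']; v,u=np.mgrid[0:384,0:512]
    p=np.stack([(u-K[0,2])/K[0,0]*d,-(v-K[1,2])/K[1,1]*d,-d],-1)
    return p@i['rotation'].T+i['eye']
def world2pix(cam,P):
    i=viewer.camera_info(cam); K=i['intrinsics']; c=(np.asarray(P)-i['eye'])@i['rotation']
    return K[0,0]*c[...,0]/-c[...,2]+K[0,2], K[1,1]*-c[...,1]/-c[...,2]+K[1,2]
E
python3 - <<'E'
from meas import *
for cam in ['top','side']:
    p=cv2.imread(f'pics/{cam}0.png'); d=np.load(f'pics/{cam}0d.npy'); W=cloud(cam,d)
    x,y,z=W[...,0],W[...,1],W[...,2]
    m=((x>.4)&(x<.7)&(y>-.23)&(y<.21)&(z>.022)&(z<.045)&(d>0)).astype(np.uint8)
    n,l,st,ce=cv2.connectedComponentsWithStats(m)
    for k in range(1,n):
        if st[k,4]<150: continue
        q=W[l==k]; r=cv2.minAreaRect(q[:,:2].astype(np.float32)*1000)
        print(cam,st[k,4],'mean',q.mean(0).round(4),'z med',np.median(q[:,2]).round(4),r)
    mat=(x>.44)&(x<.66)&(y>-.2)&(y<.19)&(z<.015)&(d>0); print('mat z',np.median(z[mat]))
    # board
    m=(x>.47)&(x<.66)&(y>.22)&(y<.45)&(z>.012)&(d>0); q=W[m]
    print('disp extents',q.min(0).round(3),q.max(0).round(3),len(q),cv2.minAreaRect(q[:,:2].astype(np.float32)*1000))
    mi=q[(q[:,2]>.03)&(q[:,2]<.075)&(abs(q[:,1]-.337)<.075)]
    A=np.c_[mi[:,:2],np.ones(len(mi))]; c,*_=np.linalg.lstsq(A,mi[:,2],rcond=None); res=A@c-mi[:,2]
    g=abs(res)<.004; c,*_=np.linalg.lstsq(A[g],mi[g,2],rcond=None)
    print('plane',c,'tilt',np.degrees(np.arctan(np.hypot(c[0],c[1]))),'dir',np.degrees(np.arctan2(c[1],c[0])),'rms',res[g].std())
    # pads: dark pixels within display
    dark=((p.max(-1)<60)&m).astype(np.uint8); n,l,st,ce=cv2.connectedComponentsWithStats(dark)
    for k in range(1,n):
        if st[k,4]>150:
            q=W[l==k]; r=cv2.minAreaRect(q[:,:2].astype(np.float32)*1000); print('pad',st[k,4],q.mean(0).round(4),r)
p=cv2.imread('pics/top0.png'); cv2.imwrite('pics/topcrop.png',cv2.resize(p[130:250,70:345],None,fx=2.9,fy=2.9,interpolation=cv2.INTER_CUBIC))
E
```

```text
top 211 mean [ 0.6833 -0.1032  0.0295] z med 0.0288 ((681.289794921875, -102.6970443725586), (42.923702239990234, 37.709564208984375), 88.97522735595703)
top 1071 mean [ 0.5907 -0.1342  0.0324] z med 0.0325 ((591.6937255859375, -134.498291015625), (120.92279052734375, 62.423004150390625), 2.55275559425354)
top 1073 mean [0.5845 0.1227 0.0324] z med 0.0324 ((585.2307739257812, 123.33934020996094), (62.700767517089844, 120.2342529296875), 82.80226135253906)
top 1066 mean [ 0.5786 -0.0023  0.0323] z med 0.0322 ((579.2881469726562, -2.4398536682128906), (62.00926208496094, 120.29972076416016), 86.7520751953125)
mat z 0.0043525705533995485
disp extents [0.481 0.228 0.012] [0.649 0.442 0.091] 4525 ((565.1292724609375, 335.9703369140625), (147.24000549316406, 197.80850219726562), 8.053467750549316)
plane [ 0.43865815  0.06124968 -0.21471873] tilt 23.889206429320915 dir 7.948797577696303 rms 0.0019187132704340626
pad 1012 [0.5671 0.2801 0.0512] ((566.1453857421875, 280.0366516113281), (108.86409759521484, 59.982791900634766), 8.363823890686035)
pad 1019 [0.5512 0.3909 0.0511] ((550.203430175
[... 299 characters left out ...]
398438, -0.722686767578125), (67.84777069091797, 123.45924377441406), 87.60568237304688)
side 189 mean [ 0.6816 -0.1037  0.0301] z med 0.0293 ((680.0457763671875, -102.00736236572266), (39.21962356567383, 45.64103698730469), 0.41607603430747986)
side 881 mean [ 0.5855 -0.1359  0.0328] z med 0.0332 ((588.9789428710938, -133.52279663085938), (123.09773254394531, 64.9361343383789), 2.589967727661133)
mat z 0.005580895507829253
disp extents [0.476 0.225 0.012] [0.648 0.446 0.092] 2724 ((560.8834228515625, 336.6405944824219), (150.14938354492188, 204.9201202392578), 7.857551097869873)
plane [ 0.43465755  0.06195064 -0.2110694 ] tilt 23.70388505374736 dir 8.11159037411388 rms 0.0020309002742500666
```

View pics/topcrop.png

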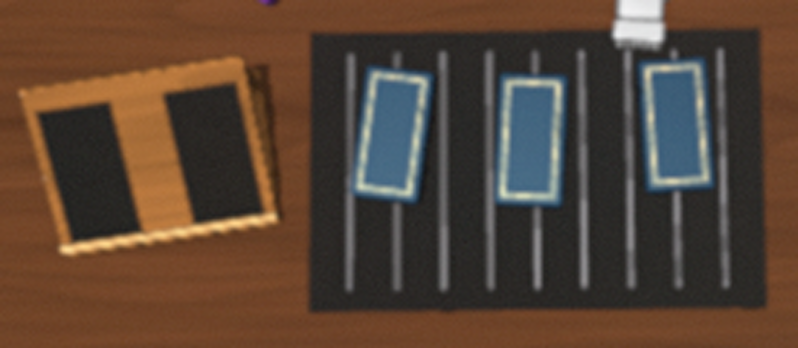

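```bash
cat > h.py <<'E'
import numpy as np
from station import env, effector, solver, viewer, workorder, search_frame, tip_of
TINS={'L':(0.585,0.123,-7.2),'M':(0.579,-0.0024,-3.2),'R':(0.5915,-0.1345,2.55)}
def Rdown(yawdeg):
    a=np.radians(yawdeg); x=np.array([np.cos(a),np.sin(a),0]); y=np.array([0,0,-1.]); return np.c_[x,y,np.cross(x,y)]
YAW=8.2; SL=25.
def Rboard():
    a=np.radians(YAW); s=np.radians(SL); h=np.array([np.cos(a),np.sin(a),0])
    x=h*np.cos(s)+np.array([0,0,np.sin(s)]); n=-h*np.sin(s)+np.array([0,0,np.cos(s)])
    return np.c_[x,-n,np.cross(x,-n)]
RB=Rboard(); N=-RB[:,1]; UP=RB[:,0]
PAD={'right':np.array([0.5662,0.2800,0.0512]),'left':np.array([0.5502,0.3914,0.0511])}
def F(n=1):
    return np.array(env.sense()['wrist_force'])
E
python3 - <<'E'
from h import *
q=env.sense()['joint_positions']
for k,(x,y,w) in TINS.items():
    R=Rdown(w)
    for z in (0.15,0.008): print(k,z,np.round(solver.inverse_kinematics([x,y,z],R),2))
for k,p in PAD.items():
    for h in (0.004,0.1): print(k,h,np.round(p+N*h,3),solver.inverse_kinematics(p+N*h,RB))
print(RB.round(3), env.sense()['t'])
E
```

```text
L 0.15 [-0.47  0.41  0.27  1.78 -0.13  0.97  1.29]
L 0.008 [-0.41  0.6   0.19  1.85 -0.16  0.7   1.32]
M 0.15 [-0.37  0.39  0.4   1.83 -0.18  0.96  1.62]
M 0.008 [-0.22  0.58  0.22  1.9  -0.19  0.68  1.62]
R 0.15 [-0.31  0.47  0.64  1.77 -0.33  1.01  2.07]
R 0.008 [-0.08  0.62  0.34  1.84 -0.3   0.73  2.03]
right 0.004 [0.565 0.28  0.055] [-0.80158631  0.43216071  0.20639296  2.1245419   0.5116864   0.23313251
  0.6055751 ]
right 0.1 [0.524 0.274 0.142] [-0.83889632  0.22081657  0.18808765  2.15294795  0.4269519   0.42255059
  0.69060844]
left 0.004 [0.549 0.391 0.055] [-0.97669286  0.50390829  0.20319988  1.99410218  0.51539933  0.34766324
  0.43893396]
left 0.1 [0.508 0.385 0.142] [-0.98859388  0.31608081  0.14795583  2.0185777   0.4823894   0.52365992
  0.47262504]
[[ 0.897  0.418 -0.143]
 [ 0.129  0.06   0.99 ]
 [ 0.423 -0.906  0.   ]] 0.65
```

```bash
cat >> h.py <<'E'
def press(k, off=-0.049, z0=0.040, first=True):
    x,y,w=TINS[k]; R=Rdown(w); c=np.array([x,y,0])+R[:,0]*off
    env.reach(c+[0,0,0.10 if first else 0.075],R); print('t above',env.sense()['t'])
    env.movel(c+[0,0,z0],rate=0.1); env.pause(0.15); f0=F(); print('t',env.sense()['t'],'f0',f0.round(2),env.sense()['ee_pos'])
    z=z0; log=[]
    while z>0.024:
        z-=0.0015 if z>0.0355 else 0.0008
        env.movel(c+[0,0,z],rate=0.03); s=env.sense(); f=np.array(s['wrist_force'])-f0
        log.append((round(z*1e3,1),round(s['ee_pos'][2]*1e3,2),round(f[2],2),round(np.hypot(f[0],f[1]),2)))
        if f[2]>5: break
    print(*log,sep='\n'); print('t',env.sense()['t'])
    return c,R
E
python3 - <<'E'
from h import *
effector.grasp(10); print(env.sense()['t'])
c,R=press('L')
env.movel(c+[0,0,0.075],rate=0.15); print(env.sense()['t'])
E
```

```text
1.9917
t above 4.0667
t 4.9667 f0 [ 0.21  0.28 -0.71] [0.53702844 0.12933952 0.04076717]
(38.5, np.float64(38.66), np.float64(0.96), np.float64(1.06))
(37.0, np.float64(36.91), np.float64(0.8), np.float64(0.82))
(35.5, np.float64(35.36), np.float64(1.88), np.float64(0.86))
(34.7, np.float64(34.65), np.float64(1.17), np.float64(0.93))
(33.9, np.float64(33.84), np.float64(1.81), np.float64(0.87))
(33.1, np.float64(33.04), np.float64(0.8), np.float64(0.71))
(32.3, np.float64(32.24), np.float64(0.71), np.float64(0.39))
(31.5, np.float64(31.43), np.float64(0.16), np.float64(0.55))
(30.7, np.float64(30.63), np.float64(0.09), np.float64(0.32))
(29.9, np.float64(29.86), np.float64(1.1), np.float64(0.33))
(29.1, np.float64(29.01), np.float64(0.54), np.float64(0.35))
(28.3, np.float64(28.23), np.float64(1.15), np.float64(1.09))
(27.5, np.float64(27.44), np.float64(0.04), np.float64(0.77))
(26.7, np.float64(26.65), np.float64(0.5), np.float64(0.91))
(25.9, np.float64(25.85), np.float64(0.17), np.float64(0.81))
(25.1, np.float64(25.05), np.float64(1.15), np.float64(0.8))
(24.3, np.float64(24.23), np.float64(0.94), np.float64(1.37))
(23.5, np.float64(23.44), np.float64(-0.42), np.float64(0.91))
t 9.4667
9.9583
```

Run:
```python
from h import *
import cv2
s=env.sense(); print(s['gripper_width'],s['t'],s['ee_pos'])
for c in ['wrist','side']:
    p,d=viewer.read_camera(c); cv2.imwrite(f'pics/{c}1.png',p[:,:,::-1]); np.save(f'pics/{c}1d.npy',d)
```

```text
0.0001276319962010346 9.9583 [0.53629199 0.12925804 0.07496643]
```

View pics/wrist1.png

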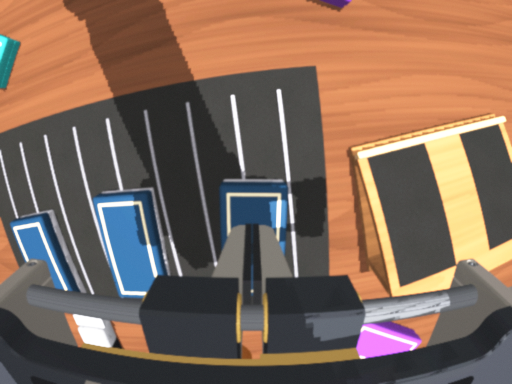

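View pics/side1.png

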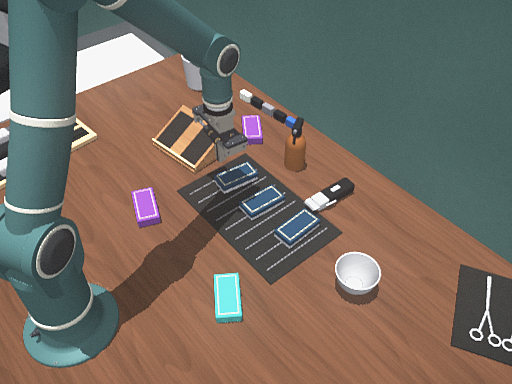

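```bash
python3 - <<'E'
from h import *
i=viewer.camera_info('wrist'); T=i['T_tool_cam']; K=i['intrinsics']
def proj(pt):
    c=T[:3,:3].T@(np.asarray(pt,float)-T[:3,3]); v=np.array([c[0],-c[1],-c[2]])
    r=np.hypot(v[0],v[1]); th=np.arctan2(r,v[2]); return np.array([K[0,2]+K[0,0]*th*v[0]/r,K[1,2]+K[1,1]*th*v[1]/r]),v[2]
for pt in [(0,0,0),(-.01,0,0),(.01,0,0),(0,-.019,0),(-.01,0,.015)]:
    print(pt,proj(pt))
s=env.sense(); R=s['tcp_rot']; p=s['ee_pos']
def w(P): return proj(R.T@(np.array(P)-p))
x,y,a=TINS['L']; Rt=Rdown(a)
for dx in(-.06,.06):
  for dy in (-.031,.031): print('corner',w(np.array([x,y,.032])+Rt@np.array([dx,0,dy]))[0].round(0))
print('below tcp on tin',w([p[0],p[1],.032])[0])
d=np.load('pics/wrist1d.npy')
for r in range(170,260,6): print(r,d[r,244:262:6].round(3))
E
python3 -c "
import cv2;p=cv2.imread('pics/wrist1.png');cv2.imwrite('pics/w1c.png',cv2.resize(p[160:290,180:330],None,fx=4,fy=4))"
```

```text
(0, 0, 0) (array([251.26918678, 215.59993268]), np.float64(0.22430754783577522))
(-0.01, 0, 0) (array([251.25943458, 203.10011708]), np.float64(0.22142032031248637))
(0.01, 0, 0) (array([251.27912684, 227.70193631]), np.float64(0.2271947753590641))
(0, -0.019, 0) (array([251.21453952, 225.52168351]), np.float64(0.20611671064841214))
(-0.01, 0, 0.015) (array([271.36367244, 203.08305743]), np.float64(0.22140962247268395))
corner [217. 188.]
corner [287. 188.]
corner [222. 298.]
corner [281. 298.]
below tcp on tin [251.40010219 198.48284824]
170 [0.285 0.287 0.286]
176 [0.286 0.288 0.287]
182 [0.272 0.272 0.27 ]
188 [0.263 0.262 0.262]
194 [0.264 0.264 0.263]
200 [0.265 0.264 0.266]
206 [0.266 0.266 0.266]
212 [0.267 0.268 0.268]
218 [0.27  0.27  0.269]
224 [0.271 0.182 0.183]
230 [0.177 0.173 0.174]
236 [0.167 0.165 0.165]
242 [0.16  0.159 0.159]
248 [0.151 0.153 0.152]
254 [0.144 0.145 0.145]
```

View pics/w1c.png

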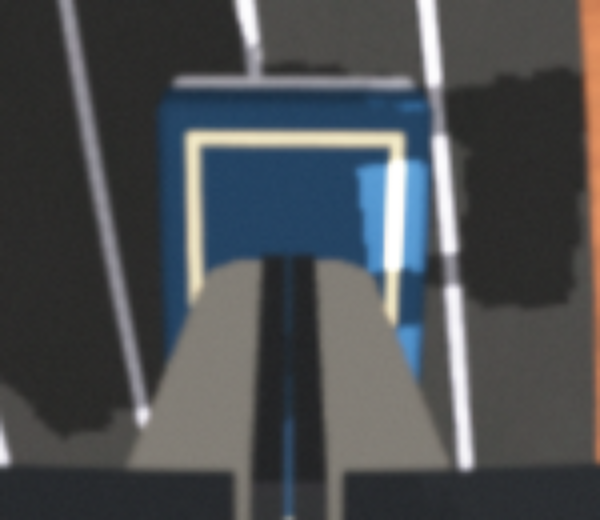

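Run:
```python
from meas import *
p=cv2.imread('pics/side1.png'); d=np.load('pics/side1d.npy'); W=cloud('side',d)
m=(abs(W[...,0]-.536)<.05)&(abs(W[...,1]-.129)<.06)&(W[...,2]>.045)&(W[...,2]<.4)&(d>0)
q=W[m]; v,u=np.nonzero(m); o=np.argsort(q[:,2])[:15]
for k in o: print(u[k],v[k],q[k].round(3))
print('tcp pix',world2pix('side',[0.5363,.1293,.075]),'tip -40',world2pix('side',[0.5363,.1293,.115]))
c=p[90:230,150:330].copy(); c=cv2.resize(c,None,fx=4.3,fy=4.3,interpolation=cv2.INTER_CUBIC)
a=world2pix('side',[0.5363,.1293,.075]); cv2.circle(c,(int((a[0]-150)*4.3),int((a[1]-90)*4.3)),5,(0,0,255),-1)
a=world2pix('side',[0.5363,.1293,.115]); cv2.circle(c,(int((a[0]-150)*4.3),int((a[1]-90)*4.3)),5,(0,255,0),-1)
cv2.imwrite('pics/s1c.png',c)
```

```text
217 160 [0.525 0.132 0.115]
223 160 [0.537 0.12  0.117]
216 158 [0.527 0.138 0.118]
219 161 [0.525 0.123 0.118]
225 159 [0.543 0.118 0.119]
216 157 [0.528 0.14  0.12 ]
224 159 [0.54  0.119 0.12 ]
220 161 [0.526 0.119 0.121]
218 160 [0.524 0.125 0.121]
217 159 [0.524 0.129 0.122]
223 159 [0.536 0.119 0.122]
222 160 [0.531 0.117 0.122]
221 159 [0.532 0.122 0.123]
219 159 [0.527 0.124 0.124]
219 160 [0.524 0.121 0.124]
tcp pix (np.float64(221.3651627217224), np.float64(169.24707593808634)) tip -40 (np.float64(220.78469326296118), np.float64(158.86285115906398))
```

View pics/s1c.png

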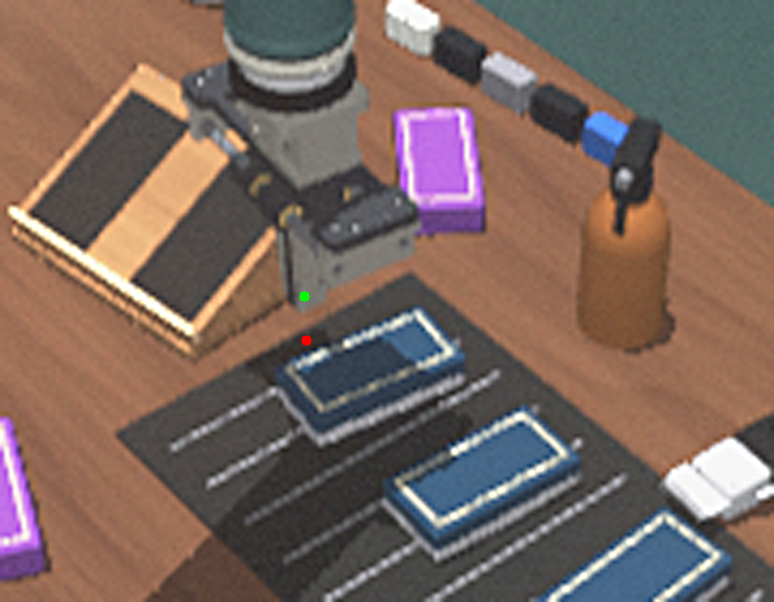

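The fingers are shut, but they never touched the tin. Both the side camera (tip z ≈ 0.115) and the wrist depth (tip 41 mm behind the TCP) put the real tips about 40 mm short of the reported TCP at z = 0.075. I'll allow for that offset and confirm it by contact.

```bash
cat >> h.py <<'E'
TIP=0.040   # real tips lie this far behind the reported TCP (measured by two cameras)
def press2(k, off=-0.049, hi=0.060, z0=0.037, zmin=0.022, fstop=5.0, up=True, step=0.001):
    "heights are of the real tip"
    x,y,w=TINS[k]; R=Rdown(w); c=np.array([x,y,-TIP])+R[:,0]*off
    env.reach(c+[0,0,hi],R)
    env.movel(c+[0,0,z0],rate=0.1); env.pause(0.1)
    f0=np.mean([F() for _ in range(8)],0); print('t',round(env.sense()['t'],2),'f0',f0.round(2))
    z=z0; log=[]
    while z>zmin:
        z-=step
        env.movel(c+[0,0,z],rate=0.03); S=[env.sense() for _ in range(6)]
        f=np.mean([q['wrist_force'] for q in S],0)-f0; e=S[-1]['ee_pos']
        log.append((round(z*1e3,1),round((e[2]+TIP)*1e3,2),round(f[2],2),round(np.hypot(f[0],f[1]),2)))
        if f[2]>fstop: break
    for l in log: print(*l)
    return c,R
E
python3 - <<'E'
from h import *
print([F()[2].round(2) for _ in range(5)],env.sense()['t'])
c,R=press2('L')
env.movel(c+[0,0,0.060],rate=0.15); print(env.sense()['t'])
E
```

```text
[np.float64(-0.06), np.float64(-0.06), np.float64(-0.06), np.float64(-0.06), np.float64(-0.06)] 10.0583
t 10.88 f0 [ 0.84 -0.47  0.44]
36.0 36.34 -0.89 0.74
35.0 34.96 -0.68 1.1
34.0 33.9 0.43 1.34
33.0 33.75 6.6 3.09
12.2083
```

Contact came where the 40 mm offset predicted, and the left tin took 6.6 N without giving, so it is steady. Next is the middle tin.

Run:
```python
from h import *
c,R=press2('M')
env.movel(c+[0,0,0.060],rate=0.15); print(env.sense()['t'])
```

```text
t 13.28 f0 [ 0.44 -0.4   0.07]
36.0 36.3 0.33 0.5
35.0 35.02 -0.71 0.26
34.0 33.92 -0.77 0.72
33.0 32.94 -0.28 0.86
32.0 31.95 -0.75 0.69
31.0 31.28 3.81 1.16
30.0 31.15 13.1 4.88
15.375
```

The middle tin only resisted 2.5 mm lower, at 31.2 against 33.8, with almost no force on the way down. That looks like the rocker. I'll press the third tin to confirm.

Run:
```python
from h import *
import cv2
c,R=press2('R',step=0.0008,z0=0.0365)
env.movel(c+[0,0,0.100],rate=0.2); effector.release(); print(env.sense()['t'],env.sense()['gripper_width'])
for cn in ['wrist','top']:
    p,d=viewer.read_camera(cn); cv2.imwrite(f'pics/{cn}2.png',p[:,:,::-1]); np.save(f'pics/{cn}2d.npy',d)
```

```text
t 16.47 f0 [ 0.5  -0.46 -0.17]
35.7 35.96 0.01 1.01
34.9 34.91 0.85 0.85
34.1 34.02 1.05 0.55
33.3 33.74 5.59 1.91
19.325 0.09200364959470564
```

View pics/wrist2.png

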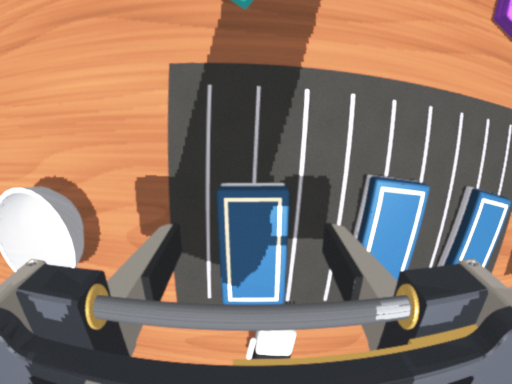

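View pics/top2.png

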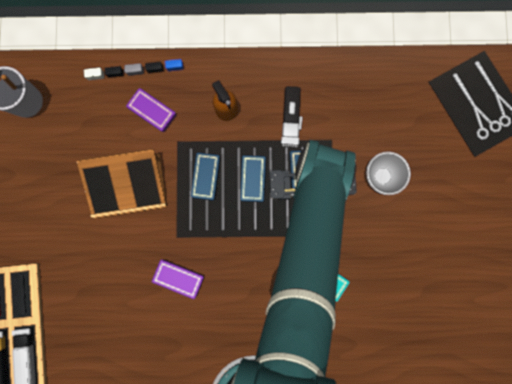

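The right tin stops hard at 33.74, the same as the left tin, so the middle tin is the rocker. The wrist picture shows the right tin centred between the open fingers (cols 219–288, mid 253, fingertips at about 165 and 335). The contact heights put the tip offset at 41.8 mm. I'll grip the right tin now.

```bash
sed -i 's/^TIP=0.040 .*/TIP=0.0418/' h.py
cat >> h.py <<'E'
def pick(k, tipz=0.007, squeeze=30, lift=0.15):
    x,y,w=TINS[k]; R=Rdown(w); c=np.array([x,y,-TIP])
    env.movel(c+[0,0,0.065],R,rate=0.25)
    env.pause(0.1); f0=F()
    env.movel(c+[0,0,tipz],rate=0.12); s=env.sense(); print('down',round(s['t'],2),(np.array(s['wrist_force'])-f0).round(2),s['ee_pos'][2]+TIP)
    effector.grasp(squeeze); s=env.sense(); print('grip',round(s['t'],2),s['gripper_width'],(np.array(s['wrist_force'])-f0).round(2))
    env.movel(c+[0,0,tipz+0.02],rate=0.08); env.movel(c+[0,0,lift],rate=0.25)
    s=env.sense(); print('up',round(s['t'],2),s['gripper_width'],(np.array(s['wrist_force'])-f0).round(2))
E
python3 - <<'E'
from h import *
import cv2
pick('R')
p,d=viewer.read_camera('wrist'); cv2.imwrite('pics/wrist3.png',p[:,:,::-1])
p,d=viewer.read_camera('side'); cv2.imwrite('pics/side3.png',p[:,:,::-1]); np.save('pics/side3d.npy',d)
E
```

```text
down 20.55 [-4.13  1.36  7.34] 0.007584651808420141
grip 21.11 0.0619907019800577 [-0.69  0.87  5.97]
up 22.15 0.061548443633106444 [-0.09 -1.66 -2.98]
```

View pics/wrist3.png

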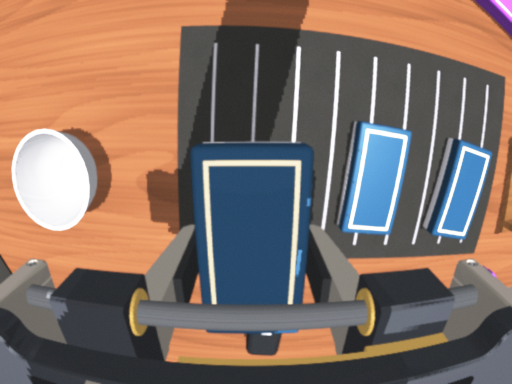

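View pics/side3.png

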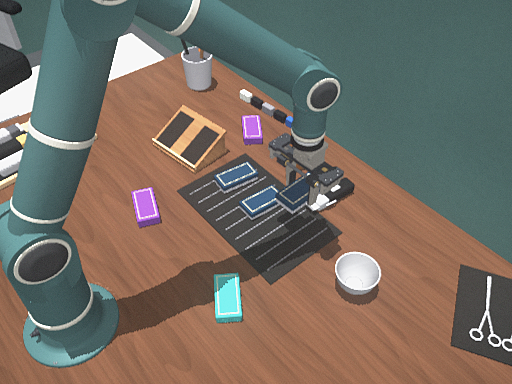

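The tin is gripped at 61.5 mm and lifted level. The open fingertips brushed the mat at about 6–7 N, so the next pick will be a few mm higher. Now I'll carry this tin to the left pad, seat it against the lip by force, then press it down onto the board.

```bash
cat >> h.py <<'E'
def pose(pad,h,u,b):
    "TCP for the tin's base h above the pad centre, u up the slope"
    return PAD[pad]+UP*u+N*(h+b-TIP)
def step_until(p,dirn,axis,f0,thr,maxd,step=0.001,rate=0.03):
    d=0; log=[]
    while d<maxd:
        d+=step; env.movel(p+dirn*d,rate=rate); env.pause(0.03); s=env.sense(); f=np.array(s['wrist_force'])-f0
        log.append((round(d*1e3,1),round(float((s['ee_pos']-p)@dirn)*1e3,2),round(float(f@axis),2)))
        if f@axis>thr: break
    for l in log: print(*l)
    return p+dirn*d,d
E
python3 - <<'E'
from h import *
import cv2
b=0.0036; pad='left'
p=pose(pad,0.070,0.008,b); env.movel(p,RB,rate=0.3); print('t',env.sense()['t'],env.sense()['gripper_width'])
p=pose(pad,0.004,0.006,b); env.movel(p,RB,rate=0.12); env.pause(0.15); f0=F(); print('t',env.sense()['t'],f0)
p1,d=step_until(p,-UP,UP,f0,3.5,0.014); print('t',env.sense()['t'])
pic,dd=viewer.read_camera('side'); cv2.imwrite('pics/side4.png',pic[:,:,::-1])
pic,dd=viewer.read_camera('wrist'); cv2.imwrite('pics/wrist4.png',pic[:,:,::-1])
np.save('pics/p1.npy',np.r_[p1,f0])
E
```

```text
t 24.1583 0.062032020870569096
t 25.0083 [ 0.71173403  0.34623504 -1.73253686]
1.0 0.9 -0.44
2.0 2.1 -0.19
3.0 3.1 -1.33
4.0 4.07 -0.55
5.0 5.05 -0.7
6.0 6.07 0.19
7.0 7.09 -0.3
8.0 8.08 -0.1
9.0 9.06 -0.56
10.0 9.34 1.69
11.0 9.37 5.14
t 28.125
```

```bash
python3 -c "
import cv2
p=cv2.imread('pics/side4.png'); cv2.imwrite('pics/s4c.png',cv2.resize(p[70:200,120:290],None,fx=4.5,fy=4.5,interpolation=cv2.INTER_CUBIC))"
```

```text
(no output)
```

View pics/s4c.png

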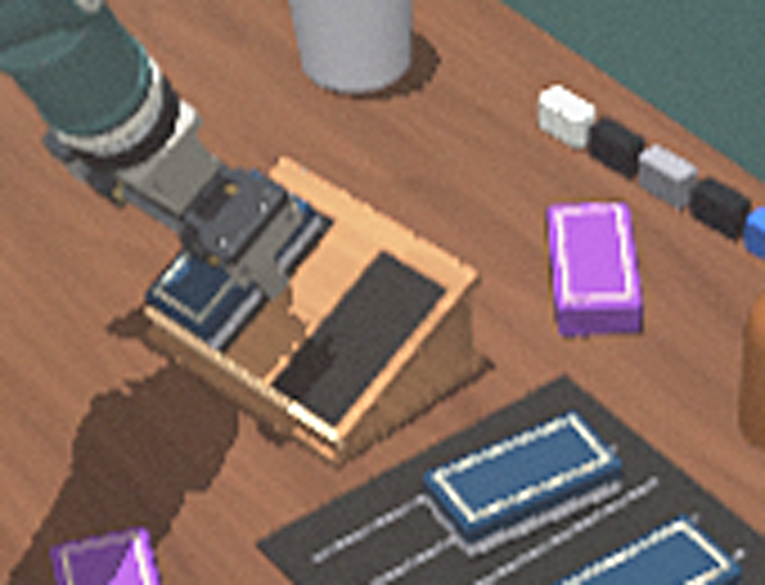

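View pics/wrist4.png

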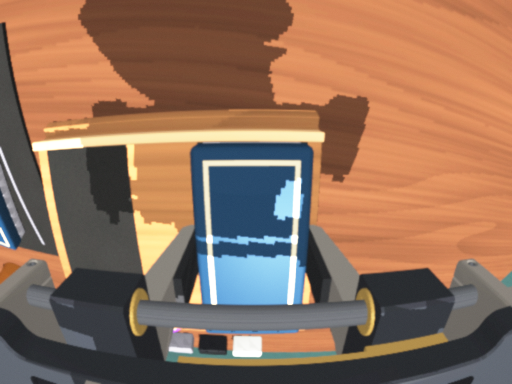

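Lip contact came at 9.3 mm of travel, with the tin straight to the lip and over the left pad. Next I'll ease off and press it down onto the board.

Run:
```python
from h import *
import cv2
b=0.0036; pad='left'
p1=np.load('pics/p1.npy'); f0=p1[3:]; p=pose(pad,0.004,0.006,b)-UP*0.0092
env.movel(p,rate=0.05); env.pause(0.1); f1=F(); print((f1-f0)@UP,(f1-f0)@N)
p2,d=step_until(p,-N,N,f0,6,0.012); s=env.sense(); print('t',s['t'],'upF',(np.array(s['wrist_force'])-f0)@UP,'moment',s['moment'])
pic,dd=viewer.read_camera('side'); cv2.imwrite('pics/side5.png',pic[:,:,::-1])
cv2.imwrite('pics/s5c.png',cv2.resize(cv2.imread('pics/side5.png')[70:200,120:290],None,fx=4.5,fy=4.5,interpolation=cv2.INTER_CUBIC))
np.save('pics/p2.npy',p2)
```

```text
2.8500166785305177 1.7719878696909659
1.0 1.03 0.61
2.0 2.05 1.71
3.0 3.05 0.5
4.0 4.07 1.03
5.0 4.37 9.75
t 29.9917 upF 0.7800679918405652 moment [-0.12946728  0.27595021 -0.07901277]
```

View pics/s5c.png

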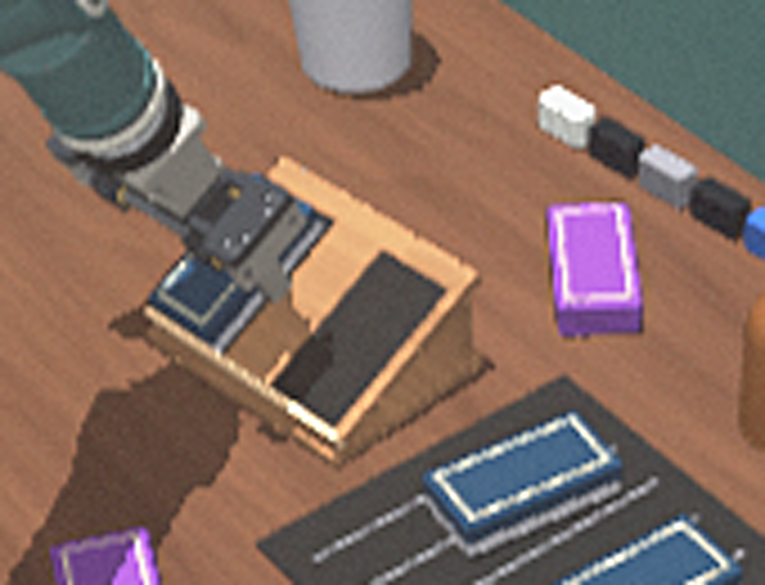

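It made firm contact with the board exactly where predicted (h ≈ 0). I'll release, back straight out, and check it from above.

Run:
```python
from h import *
import cv2
effector.release(); s=env.sense(); print('t',s['t'],s['gripper_width'])
env.movel(np.array(s['ee_pos'])+N*0.05,rate=0.15)
x,y,w=TINS['L']; env.movel([x,y,0.10-TIP+0.03],Rdown(w),rate=0.3); print(env.sense()['t'])
for cn in ['top','side','wrist']:
    p,d=viewer.read_camera(cn); cv2.imwrite(f'pics/{cn}6.png',p[:,:,::-1]); np.save(f'pics/{cn}6d.npy',d)
p=cv2.imread('pics/top6.png'); cv2.imwrite('pics/t6c.png',cv2.resize(p[130:250,70:345],None,fx=2.9,fy=2.9,interpolation=cv2.INTER_CUBIC))
p=cv2.imread('pics/side6.png'); cv2.imwrite('pics/s6c.png',cv2.resize(p[70:200,120:290],None,fx=4.5,fy=4.5,interpolation=cv2.INTER_CUBIC))
```

```text
t 30.65 0.09238123661303159
32.2833
```

View pics/t6c.png

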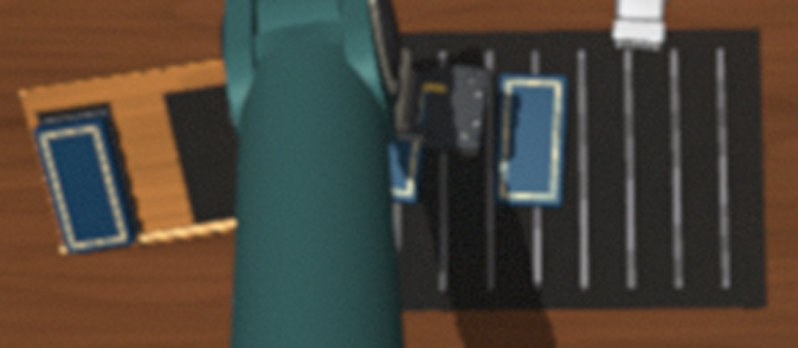

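View pics/s6c.png

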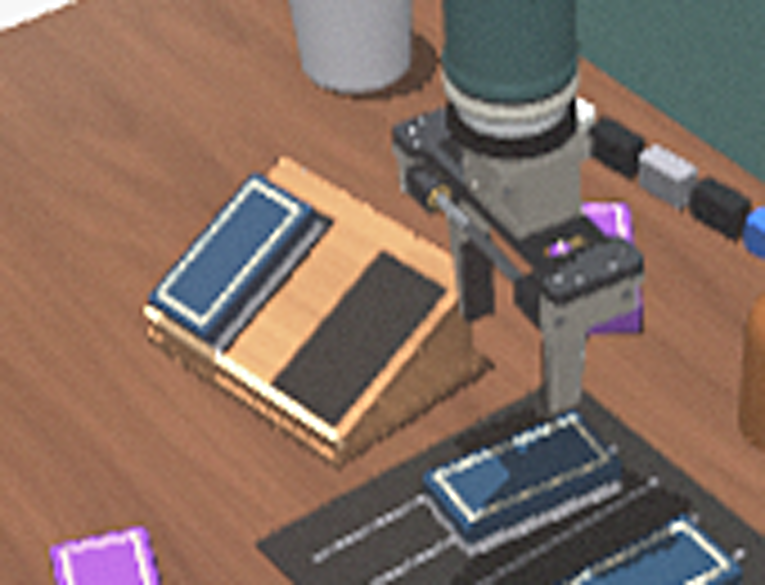

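View pics/wrist6.png

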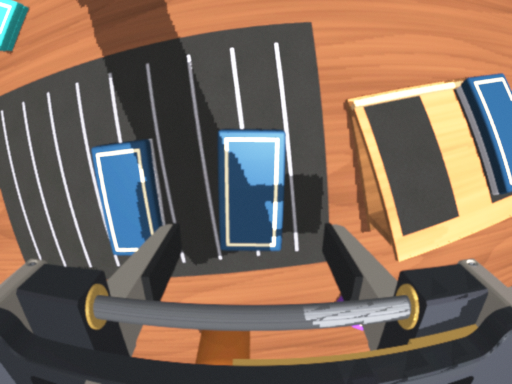

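The tin lies flat on the left pad against the lip. I'll check that numerically from the top depth, then carry on with the left tin.

```bash
cat > chk.py <<'E'
from meas import *
import sys; from h import PAD,N,UP,RB
def tin(f,pad,cam='top'):
    d=np.load(f); W=cloud(cam,d); B=(W-(PAD[pad]))@np.c_[UP,RB[:,2],N]  # up, left, normal
    m=(d>0)&(abs(B[...,0])<.08)&(abs(B[...,1])<.055)&(B[...,2]>.02)&(B[...,2]<.04); q=B[m]
    r=cv2.minAreaRect((q[:,:2]*1000).astype(np.float32)); A=np.c_[q[:,:2],np.ones(len(q))]; c,*_=np.linalg.lstsq(A,q[:,2],rcond=None)
    print(cam,pad,'centre up/left mm',np.round(r[0],1),'size',np.round(r[1],1),'ang',round(r[2],1),'normal h',round(c[2]*1e3,1),'slope deg',np.degrees(c[:2]).round(2))
E
python3 - <<'E'
from chk import *
tin('pics/top6d.npy','left'); tin('pics/side6d.npy','left','side')
E
python3 - <<'E'
from h import *
import cv2
pick('L',tipz=0.0105,lift=0.14)
p,d=viewer.read_camera('wrist'); cv2.imwrite('pics/wrist7.png',p[:,:,::-1])
E
```

```text
top left centre up/left mm [-3.8 -1.7] size [ 63.5 121.1] ang 89.9 normal h 27.3 slope deg [-0.18  0.54]
side left centre up/left mm [-4.9  0.4] size [ 69.1 120.3] ang 89.5 normal h 28.6 slope deg [0.04 1.44]
down 33.54 [-1.51  0.21  1.75] 0.010979148868969904
grip 34.1 0.06178621572608711 [-2.03  0.96  3.38]
up 35.09 0.06177086168415491 [-1.31  0.09 -0.31]
```

View pics/wrist7.png

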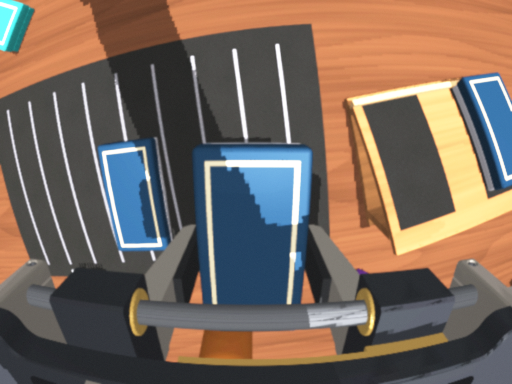

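Run:
```python
from h import *
import cv2
b=0.007; pad='right'
p=pose(pad,0.070,0.008,b); env.movel(p,RB,rate=0.25); print('t',env.sense()['t'],env.sense()['gripper_width'])
p=pose(pad,0.004,0.003,b); env.movel(p,RB,rate=0.12); env.pause(0.15); f0=F(); print('t',env.sense()['t'],f0)
p1,d=step_until(p,-UP,UP,f0,3.5,0.014); print('t',env.sense()['t'])
p=p-UP*(d-0.0015); env.movel(p,rate=0.05); env.pause(0.1); f1=F(); print((f1-f0)@UP,(f1-f0)@N)
p2,d=step_until(p,-N,N,f0,6,0.012); s=env.sense(); print('t',s['t'],'upF',(np.array(s['wrist_force'])-f0)@UP,'moment',s['moment'])
pic,dd=viewer.read_camera('side'); cv2.imwrite('pics/side8.png',pic[:,:,::-1])
pic,dd=viewer.read_camera('wrist'); cv2.imwrite('pics/wrist8.png',pic[:,:,::-1])
cv2.imwrite('pics/s8c.png',cv2.resize(cv2.imread('pics/side8.png')[70:200,120:290],None,fx=4.5,fy=4.5,interpolation=cv2.INTER_CUBIC))
```

```text
t 36.1917 0.06167656132925459
t 37.0417 [-0.11234559  0.52880828 -2.18982741]
1.0 0.9 0.24
2.0 2.1 -0.3
3.0 3.04 -0.74
4.0 4.02 0.41
5.0 4.98 0.18
6.0 6.02 0.27
7.0 6.99 0.07
8.0 7.28 2.35
9.0 7.4 5.33
t 39.5917
5.339882936491766 1.7472914092752732
1.0 1.0 0.84
2.0 1.99 1.59
3.0 3.0 2.82
4.0 4.02 2.53
5.0 4.52 10.65
t 41.3583 upF 4.094291775683628 moment [ 0.11596871 -0.2795573   0.09853158]
```

View pics/s8c.png

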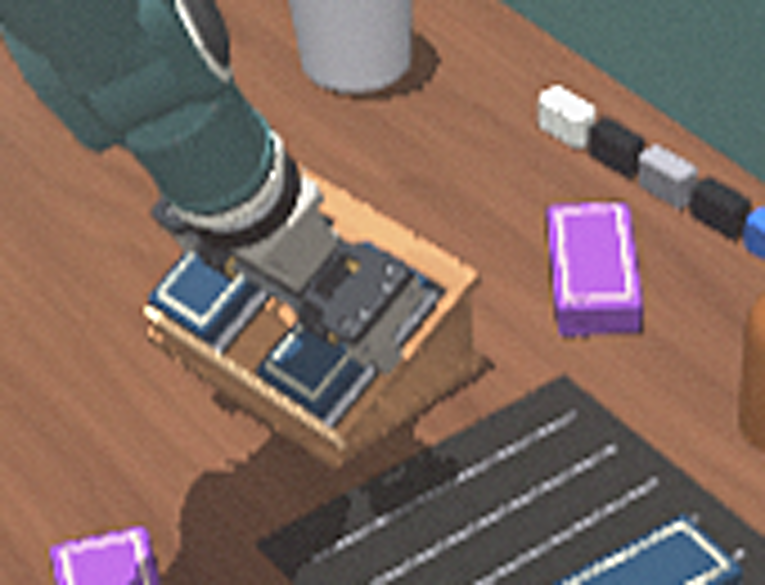

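View pics/wrist8.png

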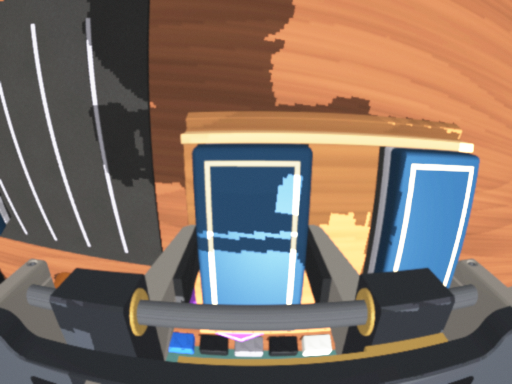

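The second tin reaches the lip and the board at the same depths as the first. I'll release, back off to clear the view, and check.

Run:
```python
from h import *
import cv2
effector.release(); s=env.sense(); print('t',s['t'],s['gripper_width'])
env.movel(np.array(s['ee_pos'])+N*0.10,rate=0.15)
p=np.array(env.sense()['ee_pos']); env.movel(p+[-0.10,0.05,0.12],rate=0.25); 
try: env.goto_joints([-1.9,0.2,0,1.6,0,1.2,0])
except env.PlanningError as e: print(e)
s=env.sense(); print(s['t'],s['ee_pos'],s['wrist_force'])
for cn in ['top','side']:
    p,d=viewer.read_camera(cn); cv2.imwrite(f'pics/{cn}9.png',p[:,:,::-1]); np.save(f'pics/{cn}9d.npy',d)
from chk import tin
for pad in ['left','right']:
    tin('pics/top9d.npy',pad); tin('pics/side9d.npy',pad,'side')
from meas import *
a=np.load('pics/top0d.npy');W=cloud('top',np.load('pics/top9d.npy')); x,y,z=W[...,0],W[...,1],W[...,2]
q=W[(x>.4)&(x<.66)&(abs(y)<.05)&(z>.022)&(z<.045)]; print('M',cv2.minAreaRect(q[:,:2].astype(np.float32)*1000),np.median(q[:,2]))
```

```text
t 42.0667 0.09157227030597076
45.9917 [-0.16587695  0.59348569  0.34381524] [-0.42914877  0.40809401  0.38188862]
top left centre up/left mm [-4.3 -1.8] size [122.6  63.5] ang 0.4 normal h 27.3 slope deg [-0.14  0.05]
side left centre up/left mm [-4.9  0.9] size [120.   68.1] ang 0.6 normal h 28.5 slope deg [0.08 1.56]
top right centre up/left mm [-4.2 -1.1] size [ 63.7 122. ] ang 89.8 normal h 27.2 slope deg [-0.15  0.25]
side right centre up/left mm [-4.9  0. ] size [ 69.5 120.5] ang 89.0 normal h 28.6 slope deg [0.1  1.69]
M ((579.1259765625, -2.4730796813964844), (62.011173248291016, 120.32646942138672), 86.68598937988281) 0.032463982706418815
```

View pics/top9.png

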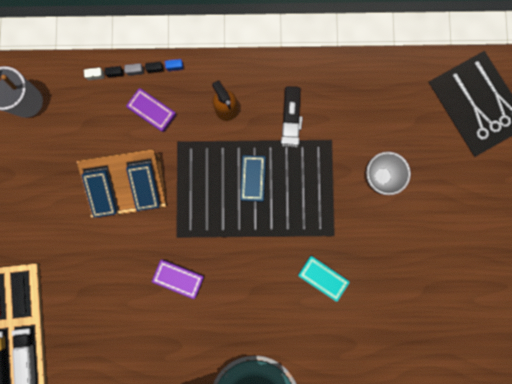

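View pics/side9.png

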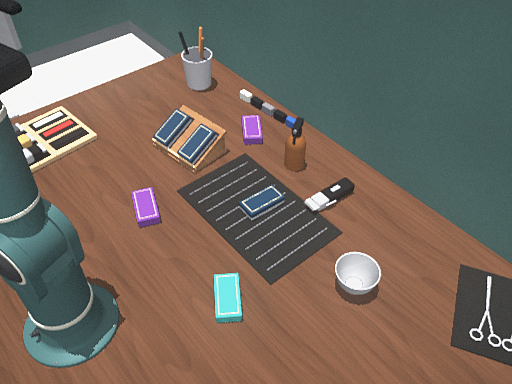

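Both tins lie flat at (98,192) and (144,186) in the top view, and side-by-side in the side view. The rocker is unmoved at (253,178), and everything else is where it started. I'm handing the job in.

Run:
```python
from station import workorder, env
print(workorder.finish_job(), env.sense()['t'])
```

```text
the job is handed in; nothing more can be done
the job is handed in; nothing more can be done
```

The two steady tins are on the display's black pads and the rocking tin is still standing where it was on the mat. I handed the job in at about 46 s; no verdict is reported.

- **Finding the rocker:** I pressed all three tins at the near end. The left and right tins stopped hard at the same height under about 6 N. The middle one went down about 2.5 mm more before it resisted, so it is the bent one.
- **Placing:** I put the right-hand tin on the left pad and the left-hand tin on the right pad. I moved each down the slope until it touched the lip, pressed it onto the board, and only then let go.
- **Last checks:** By the top camera both tins lie flat within 0.3°, straight within 0.5° and within about 2 mm of the pad centres sideways, against the lip. The rocking tin measures in the same place to within 0.2 mm. The bowl, spray bottle, clipper and look-alikes look unmoved in the pictures.

**What disagreed or went less well:**
- **Fingertips short of the reported TCP:** They are about 40 mm short. My first press on the left tin touched nothing because of this. Two cameras and then contact confirmed the offset, and I allowed for it from then on.
- **Brushed the mat:** On the first pick the open fingertips touched the mat with about 7 N.
- **Lip contact uneven:** The lip contact left about 4 N on the second tin just before release. It stayed flat afterwards.
- **Side camera differs:** It showed about 1.6° of sideways tilt for both tins, where the top camera showed almost none. I took that as camera bias.

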